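Gauge a plated copper bar in the bench caliper

ROBOT

A 6-joint arm with a two-finger parallel gripper is mounted at the origin on a cart in front of the work surface, level with it; the furniture and walls round the work are solid. World frame = base frame: x ahead of the robot, y to its left, z up, the work surface at z = 0. Lengths are in m, angles in rad, forces in N, time in s.
With the tool pointing down it reaches from about 0.25 to 0.775 m from the base axis. Payload 8.9 kg.
Tool frame: the origin (TCP) lies on the centre line of the jaws, within the pads' length; the fingertips stand 14 mm ahead of it and the grasp point (between the pads) lies 5 mm behind it (r.tcp_to_tips is the distance from the TCP to the fingertips, in m); z points along the fingers, y is the line along which they close (so a half turn about z gives the same grasp; the last joint's range is limited). The gripper opens to 85 mm and grips with 20 to 120 N. Pads are 22 mm wide; open, the fingers measure 114 mm over their backs; the gripper's body (76 mm by 85 mm) begins 54 mm behind the grasp point. The pads swing forward as they close: fully open they stand 13 mm farther back than shut.
Start: joints at [-1.383, 0.291, -0.153, 1.127, 0, 1.431], TCP at [0.169, -0.497, 0.245] pointing down, gripper open.
Joint ranges: [-2.52, 2.52], [-0.91, 1.74], [-1.3, 1.37], [-1.96, 2.02], [-1.52, 1.47], [-3.14, 3.14]. Speed limits (rad/s): [2.22, 2.22, 2.79, 3.14, 3.14, 3.14].

INTERFACE

Orientations are given as a 3x3 rotation matrix whose columns are the frame's x, y, z axes.
In Python, from rig import r, grab_frame, camera_info gives the robot as it stands.
- The arm moves only by the tool servo_tool, never from a script. Its argument "targets" is one flat list of numbers, 7 for each row, row after row: the shift along the tool's x, y, z in m, then the turn, a rotation vector about the tool's x, y, z in rad, then the finger opening in m, from 0 to 0.0854. A call has exactly 8 rows; each row shifts and turns the commanded pose from where the row before left it, along the tool's axes as they then stand; what a row does not reach is not made up. A row lasts 1/8 s, in which the tool goes at most 62.5 mm and 10.7 degrees, less where a joint would pass 70% of its speed; a pose out of reach is approached as far as the arm can. A call with a gripper value outside its range is refused whole. The fingers move at their own pace and stop on an object; "newtons" is the grip in N (left out, the last holds). Time passes only in rows, so rows that do not move let the fingers close, or fill a call up. It gives the time, the measured TCP pose, the force, the opening and the grip force at its end, in the units of the state.
- r.state(): the state, without advancing time (a new reading comes with each control period).
- grab_frame(name): name is "side" or "top"; returns (picture, depth): 384x512x3 uint8, blue, green, red; 384x512 float32, m along the optical axis (not along the pixel's ray), 0 where there is no reading.
- camera_info(name): a dict with "vertical_fov" (degrees; the focal length in pixels is half the picture's height over the tangent of half this angle, whatever the lens; pixels are square), "cx", "cy" (the principal point, pixels), "R" (3x3) and "t" (3): a world point X has camera coordinates R X + t. Camera axes: x right, y down, z forward; pixel columns grow to the right and rows downward; lengths in m; the calibration is good to about 2 mm. A picture is of the moment at which its call begins. camera_info takes no time and is no camera call.
- r.job_done(): hands the job in; it is judged then, once.
The state is a dict: "time_s": time; "q": joint angles; "qvel": joint speeds; "tau": joint torques, N m; "ee_pos": TCP position; "tcp_rot": TCP orientation; "force": force on the tool from outside, world axes, zero at the start; "torque": the same for the moment, N m; "finger_gap": finger opening in m; "grip_force": force on a finger pad.
Only numpy, scipy, OpenCV 4.12 (cv2) and the standard library are available. Lean on these libraries where they do the work, as an engineer would, in place of code of your own. Each camera call takes 0.05 s, during which the arm holds its last target. There are 200 camera calls.

TASK

Check the width of the flat copper bar in the caliper on the sloping stand: slide the jaw open, then lay the bar flat on the slope, pointing straight up it, with its lower end at the ledge and its side against the fixed (left) jaw, and let go. Bring the sliding jaw up by its sprung thumb piece, gently and without tilting the jaw, until the bar sits snug and square between both jaws. Leave bar and jaw like that so the reading stands, and leave the square bar and the other things alone.

Things in the scene. Friction and masses are not known exactly. Their poses are not given: they have to be found in the camera images.
- flat_bar: flat copper bar, 110 x 22 x 12 mm (its x, y, z), with a 6 mm hanging hole near one end, 0.23 kg; lies flat on the worktop. Origin: centre of its underside; x along its length, z up. Either end may go up and either flat side down
- square_bar: a bystander: square copper bar 110 x 14 x 14 mm without a hole; origin: centre of its underside, x along its length. Stays where it is
- caliper: steel caliper clamped (fixed) on a grey sheet-metal stand, 186 mm wide, 95 mm high at the back, whose face slopes up away from the robot at 30 degrees. Frame: origin on the face at the middle of the ledge along its lower edge; x up the slope, y level along the beam to the left, z out of the face. The face covers x -6 to 148, y -93 to 93 mm
- moving_jaw: the sliding jaw with its display, as one piece; axes as the caliper's while not rocked; origin at the height of the face on the beam's middle line, 24 mm to the right (-y) of its measuring face
- thumb_piece (a point): middle of the top of the thumb piece: a knurled upright steel paddle on the beam's middle line (x = 126 mm), 56 mm to the right (-y) of the sliding jaw's measuring face, which it drives. 11 mm wide along the beam (y), 14 mm along x, 22 mm tall: from 14 to 36 mm over the face
- fixed_jaw_face (a point): middle of the fixed jaw's measuring face, caliper frame (93, 55, 5.5) mm. This face is the plane y = 55 mm and looks to -y, from x 76 (tip) to 117 mm (root), z 2 to 9 mm; the jaw is 7 mm thick at the tip and 12 mm at the root (y 55 to 67). A bar laid more than about 3 mm away from it is dragged askew when the sliding jaw closes
- moving_jaw_face (a point): middle of the sliding jaw's measuring face, caliper frame (93, 55 minus the opening, 5.5) mm; same shape as the fixed jaw, mirrored, it looks to +y. To its right (-y) lie the slide and display housing (x 109 to 144, up to 38 mm away, z up to 17 mm), then a low way (z 12 mm) with the thumb piece
- jaw_opening (a joint): opening of the jaws in m: 0 shut, 0.05 wide open (grows as the jaw slides to -y of the caliper). It moves with about 1.6 N of friction and stays where it is left; it starts nearly shut
- jaw_rock (a joint): rocking of the sliding jaw about the normal of the face, rad, 0 when square; a spring of 6 N m/rad holds it. It rocks when the jaw is pushed near its tip instead of by the thumb piece, or bears on a bar that lies askew
- thumb_spring (a joint): travel of the thumb piece on its spring relative to the jaw's carriage, m, positive to -y of the caliper: 0 at rest, 1 N per mm, hard stops at +-5 mm. Pushing it moves the jaw through the spring, so it shows the closing force less friction
- spare_clip_0: a bystander: black binder clip, 19 x 46 x 13 mm, lying near the bars; origin: centre of its underside
- paint_brush: a bystander: thin paint brush, 147 mm long, 9 mm thick, lying before the rectifier behind the bars; origin: centre of its underside
- wood_block: a bystander: hardwood block, 40 x 85 x 34 mm; origin: centre of its underside
- masking_tape: a bystander: roll of masking tape lying flat, 68 mm across, 24 mm high; origin: centre of its underside
- brass_brush: a bystander: thin brush with a wooden handle, 132 mm long, 9 mm thick; origin: centre of its underside
- spare_clip_1: a bystander: second binder clip, 19 x 46 x 13 mm, behind the stand; origin: centre of its underside
- tweezers: a bystander: steel tweezers, 126 x 15 x 9 mm, behind the stand; origin: centre of its underside
- ledge (a point): middle of the ledge's upper edge; caliper frame (0, 0, 12) mm. The ledge is 6 mm thick (x -6 to 0) and stands 12 mm proud of the face along its whole width. A bar standing on it reaches up to x = 110 mm: 34 mm into the jaws, clear of the beam
- beam_middle (a point): point on the beam, caliper frame (126, 0, 9) mm. The beam runs along y at x 118 to 134 mm, 4 to 9 mm over the face; two clamps hold it at y = 79 and y = -69 mm (13 mm wide, up to 16 mm over the face)

How it is judged:
By the outcome, as a careful person would: the job done as asked, in the order asked, and still so for the second after the job is handed in, with the robot touching nothing.
It also fails if it takes over 61 s, if anything falls off the work surface, if the arm or the gripper's body presses on something with over 40 N, if the wrist force passes 120 N, or if a joint passes its speed limit or range.

## Working session

There is one attempt and no reset: what is moved stays moved. The work goes in short steps, Python scripts to look and compute and a tool call to move; the robot and the scene stay as the last step left them, time stands still between calls to the robot, and variables do not carry over. Pictures are saved under pics/ and viewed, at most 10 in all, crops included, and the job is handed in when it is done.

Besides the shell and the picture viewer there is one more tool, called after "Call:" as a command line: name --argument value ..., lists and objects as JSON in quotes. servo_tool: Moves the arm, as the interface text tells. Its arguments: {"type":"object","properties":{"targets":{"type":"array"},"newtons":{"type":"number"}},"required":["targets"]}

```bash
ls; mkdir -p pics; python3 - <<'E'
from rig import r, grab_frame, camera_info
import cv2,numpy as np
for n in("top","side"):
    im,d=grab_frame(n); cv2.imwrite(f"pics/{n}0.png",im); np.save(f"pics/{n}0.npy",d)
    c=camera_info(n); print(n,{k:np.round(v,4).tolist() for k,v in c.items()})
s=r.state(); print(s["time_s"],s["ee_pos"],s["tcp_rot"],s["finger_gap"],r.tcp_to_tips)
E
```

```text
pics
top {'vertical_fov': 48.6936, 'cx': 253.3394, 'cy': 190.8286, 'R': [[0.01, -0.9999, 0.0011], [-0.9962, -0.0101, -0.0862], [0.0863, -0.0002, -0.9963]], 't': [-0.0441, 0.5887, 1.5134]}
side {'vertical_fov': 43.5613, 'cx': 258.005, 'cy': 196.8516, 'R': [[-0.8735, -0.4862, -0.0251], [-0.1782, 0.3674, -0.9128], [0.453, -0.7929, -0.4075]], 't': [0.4958, 0.2221, 1.0816]}
0.1 [ 0.16846767 -0.49685629  0.24482022] [[ 9.47083239e-01  3.20988008e-01 -1.91348386e-04]
 [ 3.20988017e-01 -9.47082602e-01  1.11242506e-03]
 [ 1.75852378e-04 -1.11497967e-03 -9.99999363e-01]] 0.08547601465061261 0.014
```

View pics/top0.png

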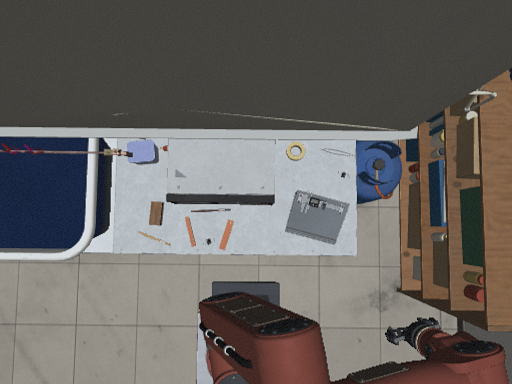

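View pics/side0.png

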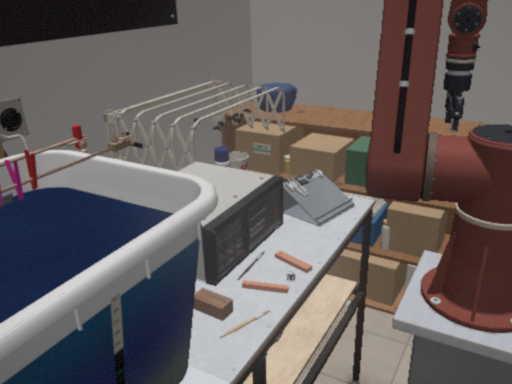

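The top view shows copper bars at about (191,231) and (227,234), and the stand at (317,215). The side view shows the bars at (265,286) and (293,261), and the stand at (318,195). I'll enlarge both.

```bash
cat > h.py <<'E'
import numpy as np,cv2
from rig import r, grab_frame, camera_info
def cam(n):
    c=camera_info(n); f=192/np.tan(np.radians(c["vertical_fov"]/2)); return f,c["cx"],c["cy"],np.array(c["R"]),np.array(c["t"])
def ray(n,uv):
    f,cx,cy,R,t=cam(n); uv=np.atleast_2d(np.asarray(uv,float))
    d=np.c_[(uv[:,0]-cx)/f,(uv[:,1]-cy)/f,np.ones(len(uv))]@R
    return -R.T@t,d
def onz(n,uv,z):
    o,d=ray(n,uv); return o+d*((z-o[2])/d[:,2])[:,None]
def onplane(n,uv,p,nn):
    o,d=ray(n,uv); return o+d*(((p-o)@nn)/(d@nn))[:,None]
def proj(n,X):
    f,cx,cy,R,t=cam(n); c=np.atleast_2d(X)@R.T+t; return np.c_[f*c[:,0]/c[:,2]+cx,f*c[:,1]/c[:,2]+cy]
def cloud(n,d,box):
    u0,v0,u1,v1=box; v,u=np.mgrid[v0:v1,u0:u1]; z=d[v0:v1,u0:u1].ravel(); k=z>0
    o,dr=ray(n,np.c_[u.ravel()[k],v.ravel()[k]]); return np.c_[u.ravel()[k],v.ravel()[k]],o+dr*z[k][:,None]
E
python3 - <<'E'
from h import *
a=cv2.imread("pics/top0.png"); b=cv2.imread("pics/side0.png")
A=cv2.resize(a[180:255,280:360],None,fx=5,fy=5,interpolation=cv2.INTER_CUBIC)
B=cv2.resize(a[205:250,180:240],None,fx=5,fy=5,interpolation=cv2.INTER_CUBIC)
C=cv2.resize(b[165:225,275:355],None,fx=5,fy=5,interpolation=cv2.INTER_CUBIC)
D=cv2.resize(b[245:300,235:315],None,fx=5,fy=5,interpolation=cv2.INTER_CUBIC)[:, :400]
o=np.zeros((600,800,3),np.uint8)
o[:300,:400]=cv2.resize(a[180:240,280:360],(400,300),interpolation=cv2.INTER_CUBIC)
o[300:525,:300]=B; o[:300,400:]=C; o[300:575,400:]=D
cv2.imwrite("pics/crop0.png",o)
for n,im in(("top",a),("side",b)):
    d=np.load(f"pics/{n}0.npy")
    h=cv2.cvtColor(im,cv2.COLOR_BGR2HSV); m=cv2.inRange(h,(3,110,90),(16,255,255)); 
    box=(150,205,250,252) if n=="top" else (225,245,320,300)
    mm=np.zeros_like(m); mm[box[1]:box[3],box[0]:box[2]]=m[box[1]:box[3],box[0]:box[2]]
    for c in cv2.findContours(mm,0,cv2.CHAIN_APPROX_NONE)[0]:
        if cv2.contourArea(c)<40: continue
        q=cv2.boxPoints(cv2.minAreaRect(c)); print(n,"area",cv2.contourArea(c),cv2.minAreaRect(c))
        k=np.zeros_like(m); cv2.drawContours(k,[c],-1,1,-1); v,u=np.nonzero(k)
        o_,dr=ray(n,np.c_[u,v]); P=o_+dr*d[v,u][:,None]
        print(" med",np.median(P,0).round(4),"z pct",np.percentile(P[:,2],[10,50,90]).round(4))
        print(" rect on z=.012",onz(n,q,0.012).round(4).tolist())
E
```

```text
top area 123.5 ((225.84999084472656, 234.4499969482422), (5.059643268585205, 29.4091796875), 18.434947967529297)
 med [0.4321 0.0595 0.0111] z pct [0.0062 0.0111 0.0152]
 rect on z=.012 [[0.383, 0.0847, 0.012], [0.484, 0.0526, 0.012], [0.4784, 0.035, 0.012], [0.3774, 0.0672, 0.012]]
top area 60.5 ((189.79290771484375, 231.43026733398438), (28.350353240966797, 3.103715419769287), 76.60750579833984)
 med [0.4417 0.1901 0.0139] z pct [0.0097 0.0139 0.0191]
 rect on z=.012 [[0.4886, 0.2094, 0.012], [0.4913, 0.1985, 0.012], [0.392, 0.1724, 0.012], [0.3893, 0.1833, 0.012]]
```

View pics/crop0.png

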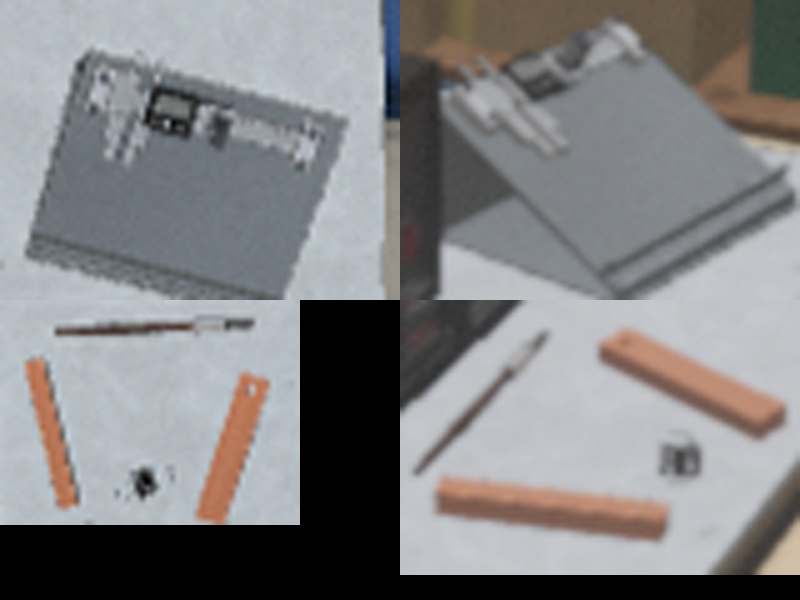

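The flat bar is the right one in the top view: full-frame (226,234), with its hole at the far end. The stand's face, jaws, display and thumb piece are all visible. Next I measure the stand frame and the bar.

```bash
python3 - <<'E'
from h import *
a=cv2.imread("pics/top0.png"); d=np.load("pics/top0.npy"); 
# bar from moments, both views
for n,box in(("top",(205,205,245,252)),("side",(270,245,318,275))):
    im=cv2.imread(f"pics/{n}0.png"); dd=np.load(f"pics/{n}0.npy")
    m=cv2.inRange(cv2.cvtColor(im,cv2.COLOR_BGR2HSV),(0,90,60),(18,255,255))
    k=np.zeros_like(m); k[box[1]:box[3],box[0]:box[2]]=m[box[1]:box[3],box[0]:box[2]]
    k=cv2.morphologyEx(k,cv2.MORPH_CLOSE,np.ones((3,3)))
    v,u=np.nonzero(k); P=onz(n,np.c_[u,v],.012)[:,:2]; c=P.mean(0); w,V=np.linalg.eigh(np.cov((P-c).T))
    dep=(lambda o,dr:o+dr*dd[v,u][:,None])(*ray(n,np.c_[u,v]))
    print(n,len(u),"c",c.round(4),"ang",np.degrees(np.arctan2(V[1,1],V[0,1])).round(2),"LW",np.sqrt(12*w[::-1]).round(4),"depth c",dep.mean(0).round(4),np.percentile(dep[:,2],[50,75,90]).round(4))
# face plane: iterative from cloud
from numpy.linalg import svd
for n,box in(("top",(292,206,338,236)),("side",(300,185,340,210))):
    dd=np.load(f"pics/{n}0.npy"); uv,P=cloud(n,dd,box); k=np.ones(len(P),bool)
    for i in range(15):
        c=np.median(P[k],0) if i==0 else P[k].mean(0); nn=svd(P[k]-c,full_matrices=False)[2][2]; nn*=np.sign(nn[2]); e=(P-c)@nn; k=abs(e)<max(.004,.02-.003*i)
    print(n,"plane",c.round(4),nn.round(4),"slope",np.degrees(np.arccos(nn[2])).round(2),"yaw",np.degrees(np.arctan2(-nn[1],-nn[0])).round(2),k.sum(),len(P),e[k].std().round(4))
# table height check
uv,P=cloud("top",d,(205,160,260,200)); uv,P=cloud("top",d,(300,158,330,175)); print("table z",np.median(P[:,2]).round(4))
# outline of stand in top view
S=8; g=cv2.resize(cv2.cvtColor(a,6)[175:255,275:357],None,fx=S,fy=S,interpolation=cv2.INTER_CUBIC)
print("gray face",np.median(cv2.cvtColor(a,6)[212:228,300:330]),"table",np.median(cv2.cvtColor(a,6)[175:185,300:340]))
m=(g<165).astype(np.uint8); c=max(cv2.findContours(m,0,cv2.CHAIN_APPROX_NONE)[0],key=cv2.contourArea)[:,0].astype(float)
c=(c+.5)/S-.5+[275,175]; np.save("pics/cont.npy",c)
q=cv2.boxPoints(cv2.minAreaRect(c.astype(np.float32))); print("rect",q.round(2).tolist()); print(cv2.approxPolyDP(c.astype(np.float32),1.2,True)[:,0].round(2).tolist())
E
```

```text
top 166 c [0.4311 0.0603] ang 166.93 LW [0.1102 0.0327] depth c [0.431  0.0604 0.011 ] [0.0112 0.0135 0.0152]
side 179 c [0.4263 0.0702] ang 163.12 LW [0.1095 0.02  ] depth c [0.4247 0.0737 0.0144] [0.0109 0.012  0.0127]
top plane [ 0.4828 -0.259   0.0474] [-0.4828  0.1215  0.8672] slope 29.86 yaw -14.13 1003 1373 0.002
side plane [ 0.4854 -0.2514  0.0471] [-0.4866  0.1222  0.8651] slope 30.11 yaw -14.1 857 997 0.0018
table z -0.0008
gray face 116.0 table 188.5
rect [[283.3500061035156, 231.4499969482422], [295.5799865722656, 187.49000549316406], [349.8299865722656, 202.58999633789062], [337.6000061035156, 246.5399932861328]]
[[297.55999755859375, 189.19000244140625], [294.30999755859375, 192.19000244140625], [284.55999755859375, 231.05999755859375], [334.05999755859375, 244.44000244140625], [349.19000244140625, 203.30999755859375]]
```

```bash
python3 - <<'E'
from h import *
p=np.array([.484,-.2552,.0472]); n=np.array([-.485,.122,.8661]); n/=np.linalg.norm(n)
c=np.load("pics/cont.npy")
P=onplane("top",c,p,n)
def sel(k): 
    Q=P[k]; m=Q.mean(0); d=np.linalg.svd(Q-m,full_matrices=False)[2][0]; d*=np.sign(d[0]) ; return m,d
L=(c[:,1]>196)&(c[:,1]<226)&(c[:,0]<300); Rr=(c[:,1]>208)&(c[:,1]<238)&(c[:,0]>330); T=(c[:,0]>325)&(c[:,1]<208)&(c[:,0]<346); B=(c[:,0]>290)&(c[:,0]<328)&(c[:,1]>230)
for nm,k in zip("LRTB",(L,Rr,T,B)):
    m,d=sel(k); print(nm,k.sum(),m.round(4),d.round(4),"yaw",np.degrees(np.arctan2(d[1],d[0])).round(2))
y=np.radians(-14.1)
e=np.array([np.cos(y),np.sin(y),0]); xa=e-n*(e@n); xa/=np.linalg.norm(xa); ya=np.cross(n,xa)
print("ax",xa.round(4),ya.round(4))
for nm,k in zip("LRTB",(L,Rr,T,B)):
    m,d=sel(k); print(nm,"along x,y from p:",((m-p)@xa).round(4),((m-p)@ya).round(4), "dir x,y",(d@xa).round(4),(d@ya).round(4))
# zoom rectified view of the face at 4 px/mm... for both cameras, centred p
for nm in("top","side"):
    im=cv2.imread(f"pics/{nm}0.png"); X,Y=np.meshgrid(np.arange(100,-100,-.5)/1000,np.arange(100,-100,-.5)/1000,indexing="ij")
    W=p+X[...,None]*xa+Y[...,None]*ya; uv=proj(nm,W.reshape(-1,3)).astype(np.float32)
    cv2.imwrite(f"pics/r_{nm}.png",cv2.remap(im,uv[:,0].reshape(400,400),uv[:,1].reshape(400,400),cv2.INTER_CUBIC))
cv2.imwrite("pics/rect.png",np.hstack([cv2.imread("pics/r_top.png"),cv2.imread("pics/r_side.png")]))
E
```

```text
L 240 [ 0.516  -0.1669  0.0527] [ 0.8449 -0.1903  0.4999] yaw -12.69
R 240 [ 0.4753 -0.3537  0.0562] [ 0.8379 -0.2187  0.5   ] yaw -14.63
T 168 [ 0.5558 -0.3221  0.0968] [0.2469 0.969  0.0018] yaw 75.7
B 304 [ 0.4212 -0.2418  0.0102] [0.2511 0.968  0.0043] yaw 75.46
ax [ 0.8399 -0.2109  0.5   ] [ 2.436e-01  9.699e-01 -2.000e-04]
L along x,y from p: 0.011 0.0934 dir x,y 0.9998 0.0212
R along x,y from p: 0.018 -0.0977 dir x,y 1.0 -0.0081
T along x,y from p: 0.0992 -0.0474 dir x,y 0.004 1.0
B along x,y from p: -0.074 -0.0023 dir x,y 0.0089 1.0
```

View pics/rect.png

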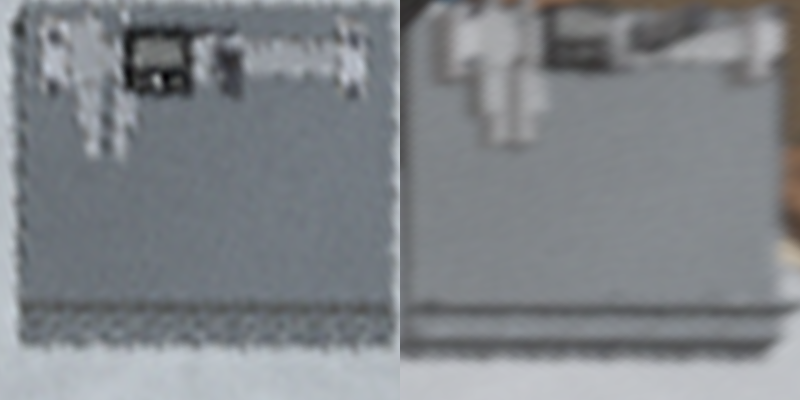

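The rectified views show the ledge line at row 306, the jaw gap at u≈103, and the thumb paddle at u≈230 (top half). That fixes the caliper frame to a few mm, and contact will settle the rest.

```bash
cat > plan.py <<'E'
from h import *
from scipy.spatial.transform import Rotation as Ro
p=np.array([.484,-.2552,.0472]); n=np.array([-.4855,.1222,.8657])
y=np.radians(-14.3); sl=np.radians(30)
XA=np.array([np.cos(y)*np.cos(sl),np.sin(y)*np.cos(sl),np.sin(sl)]); YA=np.array([-np.sin(y),np.cos(y),0]); N=np.cross(XA,YA)
O=p-.0492*XA-.0025*YA; RT=np.c_[XA,-YA,-N]
def C(x,y,z): return O+x*XA+y*YA+z*N   # caliper frame -> world
def inC(P): return np.array([XA,YA,N])@(P-O)
def plan(Pt,Rt,k,s=None):
    s=r.state() if s is None else s
    P0=np.array(s["ee_pos"]); R0=np.array(s["tcp_rot"]); rv=Ro.from_matrix(R0.T@Rt).as_rotvec(); R=R0
    for i in range(k):
        print(np.r_[R.T@(Pt-P0)/k,rv/k].round(4).tolist()); R=R@Ro.from_rotvec(rv/k).as_matrix()
E
python3 - <<'E'
from plan import *
print(O,C(.126,-.005,.034)); plan(C(.126,-.005,.10),RT,10)
E
```

```text
[ 0.44209424 -0.24709829  0.0226    ] [ 0.5301242  -0.27469672  0.11504486]
[0.0386, -0.0112, 0.0073, -0.0152, 0.0509, 0.0563]
[0.0375, -0.0135, 0.009, -0.0152, 0.0509, 0.0563]
[0.0362, -0.0157, 0.0107, -0.0152, 0.0509, 0.0563]
[0.0347, -0.0179, 0.0122, -0.0152, 0.0509, 0.0563]
[0.0329, -0.02, 0.0137, -0.0152, 0.0509, 0.0563]
[0.031, -0.022, 0.015, -0.0152, 0.0509, 0.0563]
[0.0289, -0.0239, 0.0162, -0.0152, 0.0509, 0.0563]
[0.0267, -0.0257, 0.0172, -0.0152, 0.0509, 0.0563]
[0.0243, -0.0274, 0.0181, -0.0152, 0.0509, 0.0563]
[0.0218, -0.029, 0.0188, -0.0152, 0.0509, 0.0563]
```

Call:
servo_tool --targets '[0.0386,-0.0112,0.0073,-0.0152,0.0509,0.0563,0.045,0.0375,-0.0135,0.009,-0.0152,0.0509,0.0563,0.045,0.0362,-0.0157,0.0107,-0.0152,0.0509,0.0563,0.045,0.0347,-0.0179,0.0122,-0.0152,0.0509,0.0563,0.045,0.0329,-0.02,0.0137,-0.0152,0.0509,0.0563,0.045,0.031,-0.022,0.015,-0.0152,0.0509,0.0563,0.045,0.0289,-0.0239,0.0162,-0.0152,0.0509,0.0563,0.045,0.0267,-0.0257,0.0172,-0.0152,0.0509,0.0563,0.045]' --newtons 20

```text
time_s: 1.1
ee_pos: [0.4332, -0.3122, 0.1867]
tcp_rot: [[0.905, -0.137, 0.403], [-0.115, -0.99, -0.078], [0.41, 0.024, -0.912]]
force: [0.6, 0.5, -0.3]
finger_gap: 0.0453
grip_force: 0.0
```

```bash
python3 - <<'E'
from plan import *
s=r.state(); print(inC(s["ee_pos"]),s["force"]); plan(C(.126,-.005,.07),RT,3)
E
```

```text
[ 0.08846304 -0.06525294  0.13840471] [ 0.62380935  0.53960329 -0.32752607]
[0.0168, -0.0178, 0.0219, -0.0098, 0.0333, 0.0369]
[0.0154, -0.0186, 0.0222, -0.0098, 0.0333, 0.0369]
[0.014, -0.0194, 0.0226, -0.0098, 0.0333, 0.0369]
```

Call:
servo_tool --targets '[0.0168,-0.0178,0.0219,-0.0098,0.0333,0.0369,0.045,0.0154,-0.0186,0.0222,-0.0098,0.0333,0.0369,0.045,0.014,-0.0194,0.0226,-0.0098,0.0333,0.0369,0.045,0,0,0,0,0,0,0.045,0,0,0,0,0,0,0.045,0,0,0,0,0,0,0.045,0,0,0,0,0,0,0.045,0,0,0,0,0,0,0.045]'

```text
time_s: 2.1
ee_pos: [0.5115, -0.2715, 0.1466]
tcp_rot: [[0.84, -0.246, 0.483], [-0.212, -0.969, -0.124], [0.499, 0.001, -0.867]]
force: [0.2, -0.7, 0.3]
finger_gap: 0.045
grip_force: 0.0
```

```bash
python3 - <<'E'
from plan import *
s=r.state(); print(inC(s["ee_pos"]),s["force"],(RT.T@s["tcp_rot"]).round(4).tolist()); plan(C(.126,-.005,.07),RT,1)
a=[]
for nm,bx in(("top",(280,180,360,240)),("side",(275,150,355,210))):
    im,d=grab_frame(nm); cv2.imwrite(f"pics/{nm}1.png",im); a.append(cv2.resize(im[bx[1]:bx[3],bx[0]:bx[2]],(400,300),interpolation=cv2.INTER_CUBIC))
    print(nm,proj(nm,s["ee_pos"]).round(1),proj(nm,np.array(s["ee_pos"])+.014*np.array(s["tcp_rot"])[:,2]).round(1),proj(nm,C(.126,-.005,.036)).round(1))
cv2.imwrite("pics/hov.png",np.hstack(a))
E
```

```text
[ 0.12550101 -0.00651254  0.07073281] [ 0.19518127 -0.71997615  0.2536859 ] [[1.0, 0.0018, -0.0011], [-0.0018, 1.0, 0.0006], [0.0011, -0.0006, 1.0]]
[0.0005, -0.0015, 0.0007, 0.0006, 0.0011, 0.0018]
top [[323.3 211.6]] [[323.2 209.8]] [[322.7 206.8]]
side [[316.  163.3]] [[314.1 166.5]] [[310.9 171.2]]
```

View pics/hov.png

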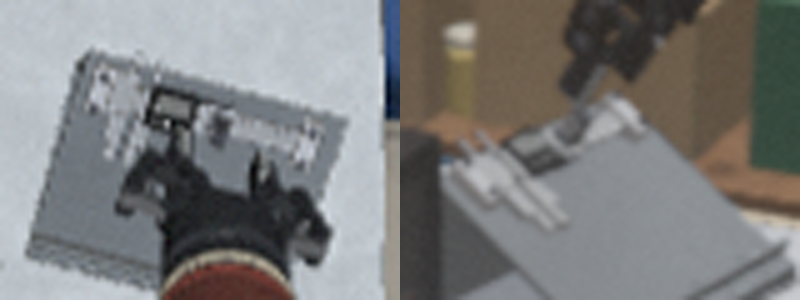

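Fingertip midpoint is at (323.8,209.5), as projected. The paddle is about 1 px right of the prediction, so its y is about −8 mm. I'll descend, grip it, and then slide.

Call:
servo_tool --targets '[0.0005,0.002,0.01,0,0,0,0.045,0,0,0.01,0,0,0,0.045,0,0,0.01,0,0,0,0.045,0,0,0.007,0,0,0,0.045,0,0,0,0,0,0,0.0,0,0,0,0,0,0,0.0,0,0,0,0,0,0,0.0,0,0,0,0,0,0,0.0]' --newtons 20

```text
time_s: 3.2
ee_pos: [0.5294, -0.2776, 0.1146]
tcp_rot: [[0.84, -0.245, 0.483], [-0.212, -0.969, -0.123], [0.499, 0.001, -0.867]]
force: [0.9, -0.5, -1.8]
finger_gap: 0.0103
grip_force: 23.1
```

Call:
servo_tool --targets '[0,0.004,0,0,0,0,0.0,0,0.007,0,0,0,0,0.0,0,0.007,0,0,0,0,0.0,0,0.007,0,0,0,0,0.0,0,0.007,0,0,0,0,0.0,0,0.005,0,0,0,0,0.0,0,0,0,0,0,0,0.0,0,0,0,0,0,0,0.0]'

```text
time_s: 4.2
ee_pos: [0.5202, -0.3136, 0.1145]
tcp_rot: [[0.841, -0.245, 0.483], [-0.212, -0.969, -0.123], [0.499, 0.001, -0.867]]
force: [-2.2, 0.9, 1.6]
finger_gap: 0.0105
grip_force: 23.7
```

```bash
python3 - <<'E'
from plan import *
s=r.state(); print(inC(s["ee_pos"]),np.array([XA,YA,N])@s["force"])
E
```

```text
[ 0.12574072 -0.04511065  0.03349369] [-1.20382271  0.36362261  2.57473774]
```

Call:
servo_tool --targets '[0,0,0,0,0,0,0.03,0,0,0,0,0,0,0.03,0,0,-0.005,0,0,0,0.03,0,0,-0.015,0,0,0,0.03,0,0,-0.03,0,0,0,0.03,0,0,-0.04,0,0,0,0.03,-0.02,0,-0.04,0,0,0,0.04,-0.03,-0.02,-0.03,0,0,0,0.05]'

```text
time_s: 5.2
ee_pos: [0.4054, -0.2646, 0.2309]
tcp_rot: [[0.839, -0.246, 0.485], [-0.211, -0.969, -0.126], [0.501, 0.004, -0.865]]
force: [0.6, -0.8, 0.0]
finger_gap: 0.0499
grip_force: 0.0
```

```bash
python3 - <<'E'
from plan import *
s=r.state(); print(inC(s["ee_pos"]))
# bar: refined angle from top contour (excluding shaded flank), grasp pose
im=cv2.imread("pics/top0.png"); k=cv2.inRange(cv2.cvtColor(im,cv2.COLOR_BGR2HSV),(0,60,60),(18,255,255)); 
S=8; g=cv2.resize(im[210:252,205:245].astype(np.float32),None,fx=S,fy=S,interpolation=cv2.INTER_CUBIC); m=((g[...,2]-g[...,0])>45).astype(np.uint8)
c=max(cv2.findContours(m,0,1)[0],key=cv2.contourArea)[:,0].astype(float); c=(c+.5)/S-.5+[205,210]
P=onz("top",c,.012)[:,:2]; R=cv2.minAreaRect((P*1000).astype(np.float32)); print(R)
q=cv2.boxPoints(R); e=[(np.linalg.norm(q[i]-q[i-1]),q[i]-q[i-1]) for i in range(2)]; v=max(e,key=lambda t:t[0])[1]; v*=np.sign(v[0]); a=np.arctan2(v[1],v[0]); print("yaw",np.degrees(a))
ex=np.array([np.cos(a),np.sin(a),0]); Rt=np.c_[ex,np.cross([0,0,-1.],ex),[0,0,-1]]
ctr=np.r_[np.array(R[0])/1000,0]; g=ctr-.005*ex; np.save("pics/g.npy",np.r_[g,a])
plan(g+[0,0,.09],Rt,8)
E
```

```text
[ 0.0770654  -0.02603084  0.19597905]
((431.18829345703125, 59.51559829711914), (22.5223445892334, 110.4349594116211), 72.86434173583984)
yaw -17.13566
[-0.0152, -0.0402, 0.0114, -0.0012, -0.0656, 0.0063]
[-0.0147, -0.0401, 0.0123, -0.0012, -0.0656, 0.0063]
[-0.0141, -0.04, 0.0132, -0.0012, -0.0656, 0.0063]
[-0.0135, -0.0399, 0.0141, -0.0012, -0.0656, 0.0063]
[-0.0128, -0.0399, 0.0149, -0.0012, -0.0656, 0.0063]
[-0.012, -0.0398, 0.0156, -0.0012, -0.0656, 0.0063]
[-0.0112, -0.0398, 0.0163, -0.0012, -0.0656, 0.0063]
[-0.0104, -0.0397, 0.017, -0.0012, -0.0656, 0.0063]
```

Call:
servo_tool --targets '[-0.0152,-0.0402,0.0114,-0.0012,-0.0656,0.0063,0.05,-0.0147,-0.0401,0.0123,-0.0012,-0.0656,0.0063,0.05,-0.0141,-0.04,0.0132,-0.0012,-0.0656,0.0063,0.05,-0.0135,-0.0399,0.0141,-0.0012,-0.0656,0.0063,0.05,-0.0128,-0.0399,0.0149,-0.0012,-0.0656,0.0063,0.05,-0.012,-0.0398,0.0156,-0.0012,-0.0656,0.0063,0.05,-0.0112,-0.0398,0.0163,-0.0012,-0.0656,0.0063,0.05,-0.0104,-0.0397,0.017,-0.0012,-0.0656,0.0063,0.05]'

```text
time_s: 6.2
ee_pos: [0.4079, -0.0003, 0.0906]
tcp_rot: [[0.975, -0.22, 0.008], [-0.221, -0.974, 0.055], [-0.004, -0.056, -0.998]]
force: [0.3, -0.4, -0.1]
finger_gap: 0.0502
grip_force: 0.0
```

```bash
python3 - <<'E'
from plan import *
g=np.load("pics/g.npy"); a=g[3]; ex=np.array([np.cos(a),np.sin(a),0]); Rt=np.c_[ex,np.cross([0,0,-1.],ex),[0,0,-1]]
im,d=grab_frame("top"); cv2.imwrite("pics/top2.png",im)   # jaw + bar check later
s=r.state(); print(s["ee_pos"],g)
plan(g[:3]+[0,0,.0165],Rt,4)
b=(280,180,360,240); o=[cv2.resize(im[180:240,280:360],(400,300),interpolation=cv2.INTER_CUBIC)]
im,d=grab_frame("side"); cv2.imwrite("pics/side2.png",im); o.append(cv2.resize(im[235:295,255:335],(400,300),interpolation=cv2.INTER_CUBIC)); cv2.imwrite("pics/c2.png",np.hstack(o))
E
```

```text
[0.40714301 0.00069139 0.08901815] [ 0.42641024  0.06098877  0.         -0.2990737 ]
[0.0016, -0.0147, 0.019, -0.0142, 0.0029, 0.0193]
[0.0012, -0.015, 0.0188, -0.0142, 0.0029, 0.0193]
[0.0009, -0.0153, 0.0186, -0.0142, 0.0029, 0.0193]
[0.0005, -0.0156, 0.0184, -0.0142, 0.0029, 0.0193]
```

View pics/c2.png

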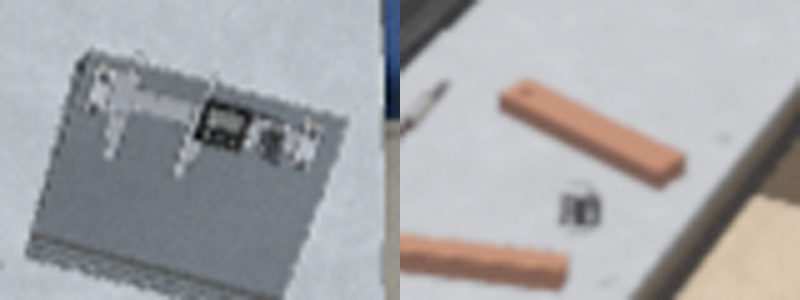

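Left panel: the jaw is wide open (fixed tip at (112,155), moving tip at (182,172)). Right panel: the bar is undisturbed. The lateral move fell short, so I'll finish it above the bar.

Call:
servo_tool --targets '[0.0016,-0.0147,0.005,-0.0142,0.0029,0.0193,0.05,0.0012,-0.015,0.005,-0.0142,0.0029,0.0193,0.05,0.0009,-0.0153,0.005,-0.0142,0.0029,0.0193,0.05,0.0005,-0.0156,0.005,-0.0142,0.0029,0.0193,0.05,0,0,0.01,0,0,0,0.05,0,0,0.01,0,0,0,0.05,0,0,0,0,0,0,0.05,0,0,0,0,0,0,0.05]'

```text
time_s: 7.3
ee_pos: [0.4112, -0.0043, 0.0533]
tcp_rot: [[0.974, -0.226, 0.016], [-0.227, -0.973, 0.051], [0.003, -0.053, -0.999]]
force: [-0.3, 0.5, -0.5]
finger_gap: 0.0499
grip_force: 0.0
```

```bash
python3 - <<'E'
from plan import *
g=np.load("pics/g.npy"); a=g[3]; ex=np.array([np.cos(a),np.sin(a),0]); Rt=np.c_[ex,np.cross([0,0,-1.],ex),[0,0,-1]]
s=r.state(); print(s["ee_pos"]); plan(g[:3]+[0,0,.0165],Rt,3)
# jaw faces in top2: profiles along caliper y at z=9 (jaw top) , x 80..100
g_=cv2.cvtColor(cv2.imread("pics/top2.png"),6).astype(np.float32)
for xs in((78,86),(86,94),(94,102)):
  ys=np.arange(80,-10,-1.5); acc=0
  for x in np.arange(*xs,1): 
    uv=proj("top",np.array([C(x/1000,q/1000,.009) for q in ys])).astype(np.float32); acc=acc+cv2.remap(g_,uv[None,:,0],uv[None,:,1],cv2.INTER_LINEAR)[0]
  acc/=8; w=np.clip(acc-np.median(acc)-12,0,None)
  for lo,hi in((35,80),(-10,35)):
    k=(ys>lo)&(ys<=hi); print(xs,"centroid y",(w[k]@ys[k]/w[k].sum()).round(1), "width",(w[k].sum()*1.5/w[k].max()).round(1))
E
```

```text
[ 0.41121486 -0.00428197  0.05330037]
[-0.0, -0.0217, 0.0134, -0.0178, -0.0005, 0.0235]
[-0.0005, -0.0219, 0.0131, -0.0178, -0.0005, 0.0235]
[-0.0011, -0.0221, 0.0127, -0.0178, -0.0005, 0.0235]
(78, 86) centroid y 57.5 width 5.5
(78, 86) centroid y 7.3 width 5.2
(86, 94) centroid y 57.7 width 5.8
(86, 94) centroid y 6.3 width 5.5
(94, 102) centroid y 59.4 width 8.8
(94, 102) centroid y 4.7 width 9.3
```

```bash
python3 - <<'E'
from plan import *
s=r.state(); print(np.round(s["q"],3),np.round(s["tau"],1))
E
```

```text
[-0.23   0.304 -0.735  0.528  0.053  3.141] [ -0.  -43.   21.7  -0.1   0.2  -0. ]
```

Joint 6 has reached its limit, so I'll turn the tool a half turn the other way, which gives the same grasp.

```bash
python3 - <<'E'
from plan import *
g=np.load("pics/g.npy"); a=g[3]; ex=-np.array([np.cos(a),np.sin(a),0]); Rt=np.c_[ex,np.cross([0,0,-1.],ex),[0,0,-1]]
s=r.state(); R=np.array(s["tcp_rot"]); rv=Ro.from_matrix(R.T@Rt).as_rotvec(); print(rv)
if rv[2]>0: rv*=1-2*np.pi/np.linalg.norm(rv)
k=17; dp=(g[:3]+[0,0,.06]-s["ee_pos"])/k; print(rv/k)
o=[]
for i in range(k): o.append(np.r_[R.T@dp,rv/k,.05].round(4).tolist()); R=R@Ro.from_rotvec(rv/k).as_matrix()
print(o[:8]);print(o[8:16]);print(o[16:])
E
```

```text
[ 2.48199493e-03 -8.22035709e-02 -3.07005078e+00]
[ 1.45999702e-04 -4.83550417e-03 -1.80591222e-01]
[[0.0, -0.004, -0.0002, 0.0001, -0.0048, -0.1806, 0.05], [0.0007, -0.0039, -0.0002, 0.0001, -0.0048, -0.1806, 0.05], [0.0014, -0.0037, -0.0002, 0.0001, -0.0048, -0.1806, 0.05], [0.002, -0.0034, -0.0002, 0.0001, -0.0048, -0.1806, 0.05], [0.0026, -0.003, -0.0002, 0.0001, -0.0048, -0.1806, 0.05], [0.0031, -0.0025, -0.0002, 0.0001, -0.0048, -0.1806, 0.05], [0.0035, -0.0019, -0.0002, 0.0001, -0.0048, -0.1806, 0.05], [0.0038, -0.0012, -0.0003, 0.0001, -0.0048, -0.1806, 0.05]]
[[0.0039, -0.0005, -0.0003, 0.0001, -0.0048, -0.1806, 0.05], [0.0039, 0.0002, -0.0003, 0.0001, -0.0048, -0.1806, 0.05], [0.0038, 0.0009, -0.0003, 0.0001, -0.0048, -0.1806, 0.05], [0.0036, 0.0016, -0.0003, 0.0001, -0.0048, -0.1806, 0.05], [0.0033, 0.0022, -0.0003, 0.0001, -0.0048, -0.1806, 0.05], [0.0028, 0.0028, -0.0004, 0.0001, -0.0048, -0.1806, 0.05], [0.0023, 0.0032, -0.0004, 0.0001, -0.0048, -0.1806, 0.05], [0.0017, 0.0036, -0.0004, 0.0001, -0.0048, -0.1806, 0.05]]
[[0.001, 0.0038, -0.0004, 0.0001, -0.0048, -0.1806, 0.05]]
```

Call:
servo_tool --targets '[0.0,-0.004,-0.0002,0.0001,-0.0048,-0.1806,0.05,0.0007,-0.0039,-0.0002,0.0001,-0.0048,-0.1806,0.05,0.0014,-0.0037,-0.0002,0.0001,-0.0048,-0.1806,0.05,0.002,-0.0034,-0.0002,0.0001,-0.0048,-0.1806,0.05,0.0026,-0.003,-0.0002,0.0001,-0.0048,-0.1806,0.05,0.0031,-0.0025,-0.0002,0.0001,-0.0048,-0.1806,0.05,0.0035,-0.0019,-0.0002,0.0001,-0.0048,-0.1806,0.05,0.0038,-0.0012,-0.0003,0.0001,-0.0048,-0.1806,0.05]'

```text
time_s: 8.3
ee_pos: [0.4186, 0.0267, 0.0569]
tcp_rot: [[0.341, 0.94, -0.015], [0.94, -0.34, 0.035], [0.028, -0.026, -0.999]]
force: [-0.4, 0.1, 0.1]
finger_gap: 0.0503
grip_force: 0.0
```

Call:
servo_tool --targets '[0.0039,-0.0005,-0.0003,0.0001,-0.0048,-0.1806,0.05,0.0039,0.0002,-0.0003,0.0001,-0.0048,-0.1806,0.05,0.0038,0.0009,-0.0003,0.0001,-0.0048,-0.1806,0.05,0.0036,0.0016,-0.0003,0.0001,-0.0048,-0.1806,0.05,0.0033,0.0022,-0.0003,0.0001,-0.0048,-0.1806,0.05,0.0028,0.0028,-0.0004,0.0001,-0.0048,-0.1806,0.05,0.0023,0.0032,-0.0004,0.0001,-0.0048,-0.1806,0.05,0.0017,0.0036,-0.0004,0.0001,-0.0048,-0.1806,0.05]'

```text
time_s: 9.3
ee_pos: [0.4257, 0.0574, 0.0601]
tcp_rot: [[-0.89, 0.456, -0.003], [0.456, 0.89, 0.002], [0.003, 0.001, -1.0]]
force: [-0.3, -0.4, -0.1]
finger_gap: 0.05
grip_force: 0.0
```

```bash
python3 - <<'E'
from plan import *
g=np.load("pics/g.npy"); a=g[3]; ex=-np.array([np.cos(a),np.sin(a),0]); Rt=np.c_[ex,np.cross([0,0,-1.],ex),[0,0,-1]]
s=r.state(); print(s["time_s"],s["ee_pos"],np.round(s["q"],2)); plan(g[:3]+[0,0,.05],Rt,2)
E
```

```text
9.3 [0.42568105 0.05740554 0.0600701 ] [-0.04  0.33 -0.67  0.58  0.    0.44]
[0.0005, 0.0018, 0.005, 0.0004, -0.0016, -0.0872]
[0.0003, 0.0018, 0.005, 0.0004, -0.0016, -0.0872]
```

Call:
servo_tool --targets '[-0.0035,0.0018,0.005,0.0004,-0.0016,-0.0872,0.034,-0.0037,0.0018,0.005,0.0004,-0.0016,-0.0872,0.034,0,0,0.0,0,0,0,0.034,0,0,0.01,0,0,0,0.034,0,0,0.01,0,0,0,0.034,0,0,0.008,0,0,0,0.034,0,0,0.006,0,0,0,0.034,0,0,0,0,0,0,0.034]'

```text
time_s: 10.3
ee_pos: [0.4329, 0.0575, 0.0153]
tcp_rot: [[-0.954, 0.301, -0.002], [0.301, 0.954, 0.0], [0.002, -0.0, -1.0]]
force: [-0.9, -0.1, 0.3]
finger_gap: 0.0342
grip_force: 0.0
```

Call:
servo_tool --targets '[0,0,0,0,0,0,0.01,0,0,0,0,0,0,0.01,0,0,0,0,0,0,0.01,0,0,0,0,0,0,0.01,0,0,-0.015,0,0,0,0.01,0,0,-0.025,0,0,0,0.01,0,0,-0.03,0,0,0,0.01,0,0,-0.03,0,0,0,0.01]' --newtons 45

```text
time_s: 11.3
ee_pos: [0.4332, 0.0574, 0.1165]
tcp_rot: [[-0.954, 0.301, -0.001], [0.301, 0.954, 0.0], [0.001, -0.0, -1.0]]
force: [0.8, 0.8, -2.3]
finger_gap: 0.0208
grip_force: 44.4
```

```bash
cat >> plan.py <<'E'
RT2=np.c_[-XA,YA,-N]   # half-turned tool: tool x = down slope, tool y = caliper +y
E
python3 - <<'E'
from plan import *
s=r.state(); print(s["ee_pos"],s["force"])
# TCP over caliper: bar centre should be x=55 -> tcp x=58 (+5 clear of ledge), bar y centre 44 (-6), height
plan(C(.064,.038,.06),RT2,14)
E
```

```text
[0.43317625 0.05744038 0.11647098] [ 0.76212032  0.84338952 -2.32032559]
[-0.0088, -0.0177, 0.0007, -0.0011, -0.0375, -0.0039]
[-0.0087, -0.0178, 0.001, -0.0011, -0.0375, -0.0039]
[-0.0086, -0.0178, 0.0013, -0.0011, -0.0375, -0.0039]
[-0.0085, -0.0178, 0.0016, -0.0011, -0.0375, -0.0039]
[-0.0083, -0.0179, 0.0019, -0.0011, -0.0375, -0.0039]
[-0.0082, -0.0179, 0.0022, -0.0011, -0.0375, -0.0039]
[-0.008, -0.018, 0.0025, -0.0011, -0.0375, -0.0039]
[-0.0079, -0.018, 0.0028, -0.0011, -0.0375, -0.0039]
[-0.0077, -0.018, 0.003, -0.0011, -0.0375, -0.0039]
[-0.0075, -0.0181, 0.0033, -0.0011, -0.0375, -0.0039]
[-0.0073, -0.0181, 0.0036, -0.0011, -0.0375, -0.0039]
[-0.0071, -0.0181, 0.0038, -0.0011, -0.0375, -0.0039]
[-0.0069, -0.0181, 0.0041, -0.0011, -0.0375, -0.0039]
[-0.0066, -0.0182, 0.0043, -0.0011, -0.0375, -0.0039]
```

```bash
python3 - <<'E'
from plan import *
T=C(.064,.038,.06); print(T)
s=r.state(); W=np.array([.42,T[1],.15]); plan(W,RT2,14)
print("then",(RT2.T@(T-W)))
E
```

```text
[ 0.47611804 -0.2165558   0.10656152]
[-0.005, -0.0189, -0.0024, -0.0011, -0.0375, -0.0039]
[-0.005, -0.019, -0.0022, -0.0011, -0.0375, -0.0039]
[-0.005, -0.019, -0.0021, -0.0011, -0.0375, -0.0039]
[-0.005, -0.019, -0.0019, -0.0011, -0.0375, -0.0039]
[-0.005, -0.019, -0.0017, -0.0011, -0.0375, -0.0039]
[-0.005, -0.019, -0.0016, -0.0011, -0.0375, -0.0039]
[-0.005, -0.0191, -0.0014, -0.0011, -0.0375, -0.0039]
[-0.0049, -0.0191, -0.0012, -0.0011, -0.0375, -0.0039]
[-0.0049, -0.0191, -0.0011, -0.0011, -0.0375, -0.0039]
[-0.0049, -0.0191, -0.0009, -0.0011, -0.0375, -0.0039]
[-0.0048, -0.0191, -0.0007, -0.0011, -0.0375, -0.0039]
[-0.0048, -0.0191, -0.0006, -0.0011, -0.0375, -0.0039]
[-0.0047, -0.0192, -0.0004, -0.0011, -0.0375, -0.0039]
[-0.0047, -0.0192, -0.0003, -0.0011, -0.0375, -0.0039]
then [-0.02537458  0.0138611   0.06480845]
```

Call:
servo_tool --targets '[-0.005,-0.0189,-0.0024,-0.0011,-0.0375,-0.0039,0.01,-0.005,-0.019,-0.0022,-0.0011,-0.0375,-0.0039,0.01,-0.005,-0.019,-0.0021,-0.0011,-0.0375,-0.0039,0.01,-0.005,-0.019,-0.0019,-0.0011,-0.0375,-0.0039,0.01,-0.005,-0.019,-0.0017,-0.0011,-0.0375,-0.0039,0.01,-0.005,-0.019,-0.0016,-0.0011,-0.0375,-0.0039,0.01,-0.005,-0.0191,-0.0014,-0.0011,-0.0375,-0.0039,0.01,-0.0049,-0.0191,-0.0012,-0.0011,-0.0375,-0.0039,0.01]'

```text
time_s: 12.3
ee_pos: [0.4255, -0.0996, 0.1348]
tcp_rot: [[-0.92, 0.27, 0.286], [0.259, 0.963, -0.076], [-0.296, 0.004, -0.955]]
force: [1.0, -0.5, -1.2]
finger_gap: 0.0209
grip_force: 44.4
```

Call:
servo_tool --targets '[-0.0049,-0.0191,-0.0011,-0.0011,-0.0375,-0.0039,0.01,-0.0049,-0.0191,-0.0009,-0.0011,-0.0375,-0.0039,0.01,-0.0048,-0.0191,-0.0007,-0.0011,-0.0375,-0.0039,0.01,-0.0048,-0.0191,-0.0006,-0.0011,-0.0375,-0.0039,0.01,-0.0047,-0.0192,-0.0004,-0.0011,-0.0375,-0.0039,0.01,-0.0047,-0.0192,-0.0003,-0.0011,-0.0375,-0.0039,0.01,0,0,0,0,0,0,0.01,0,0,0,0,0,0,0.01]'

```text
time_s: 13.3
ee_pos: [0.42, -0.216, 0.1489]
tcp_rot: [[-0.839, 0.247, 0.484], [0.214, 0.969, -0.122], [-0.5, 0.001, -0.866]]
force: [-0.2, 1.0, -1.6]
finger_gap: 0.0204
grip_force: 44.5
```

```bash
python3 - <<'E'
from plan import *
s=r.state(); print(s["ee_pos"],inC(s["ee_pos"]),np.array([XA,YA,N])@s["force"],np.round(s["q"],2)); plan(C(.064,.038,.045),RT2,1)
E
```

```text
[ 0.42001584 -0.21601983  0.14892775] [0.03798794 0.02466218 0.12393838] [-1.21611644  0.94253835 -1.18209738] [-0.81 -0.01 -0.98  0.15  0.27 -0.5 ]
[-0.0261, 0.0133, 0.0789, 0.0011, -0.0006, -0.0005]
```

Call:
servo_tool --targets '[-0.004,0.0025,0.012,0.001,-0.0006,-0.0005,0.01,-0.004,0.0025,0.015,0,0,0,0.01,-0.004,0.0025,0.017,0,0,0,0.01,-0.004,0.0025,0.015,0,0,0,0.01,-0.004,0.0025,0.015,0,0,0,0.01,-0.003,0.0028,0.012,0,0,0,0.01,0,0,0.008,0,0,0,0.01,0,0,0,0,0,0,0.01]'

```text
time_s: 14.3
ee_pos: [0.4889, -0.2179, 0.0789]
tcp_rot: [[-0.839, 0.246, 0.485], [0.213, 0.969, -0.123], [-0.5, -0.0, -0.866]]
force: [0.1, 0.6, -2.7]
finger_gap: 0.0203
grip_force: 44.5
```

```bash
python3 - <<'E'
from plan import *
s=r.state(); print(inC(s["ee_pos"]),np.array([XA,YA,N])@s["force"],np.array([XA,YA,N])@s["torque"]); plan(C(.061,.040,.03),RT2,1)
a=[]
for nm,bx in(("top",(280,180,360,240)),("side",(275,150,355,210))):
    im,d=grab_frame(nm); cv2.imwrite(f"pics/{nm}3.png",im); a.append(cv2.resize(im[bx[1]:bx[3],bx[0]:bx[2]],(400,300),interpolation=cv2.INTER_CUBIC))
cv2.imwrite("pics/c3.png",np.hstack(a))
E
```

```text
[0.06114945 0.03989746 0.02967587] [-1.38813865  0.62515065 -2.2704675 ] [-0.04714018  0.69326777 -0.0757513 ]
[0.0001, 0.0001, -0.0003, 0.0003, 0.0002, 0.0008]
```

View pics/c3.png

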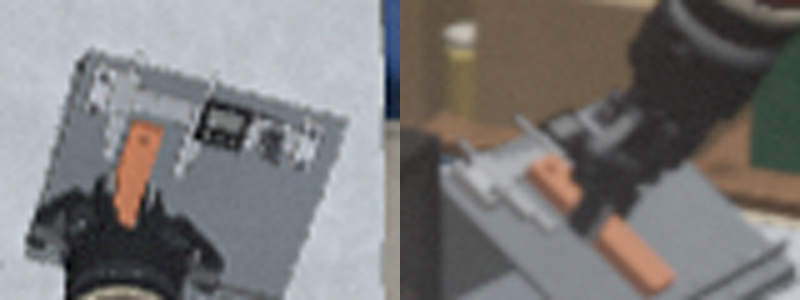

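The bar sits between the jaws with its upper end at (145,128), just right of the fixed jaw at (115,140) and short of the beam. Next I lower it onto the face.

Call:
servo_tool --targets '[0,0,0.004,0,0,0,0.01,0,0,0.003,0,0,0,0.01,0,0,0.002,0,0,0,0.01,0,0,0.002,0,0,0,0.01,0,0,0.001,0,0,0,0.01,0,0,0.0005,0,0,0,0.01,0,0,0,0,0,0,0.01,0,0,0,0,0,0,0.01]'

```text
time_s: 15.4
ee_pos: [0.4951, -0.2198, 0.0687]
tcp_rot: [[-0.839, 0.247, 0.486], [0.213, 0.969, -0.124], [-0.501, -0.001, -0.865]]
force: [0.4, 0.3, -2.6]
finger_gap: 0.0203
grip_force: 44.5
```

```bash
cat > st.py <<'E'
from plan import *
s=r.state(); A=np.array([XA,YA,N]); print("t",s["time_s"],"mm",(inC(s["ee_pos"])*1000).round(2),"F",(A@s["force"]).round(2),"M",(A@s["torque"]).round(2),"gap",round(s["finger_gap"],4))
E
python3 st.py
```

```text
t 15.4 mm [61.7  39.54 17.56] F [-1.    0.39 -2.4 ] M [ 0.01  0.74 -0.01] gap 0.0203
```

Still no contact. Continue in 0.5 mm steps.

Call:
servo_tool --targets '[0,0,0.0005,0,0,0,0.01,0,0,0.0005,0,0,0,0.01,0,0,0.0005,0,0,0,0.01,0,0,0.0005,0,0,0,0.01,0,0,0.0005,0,0,0,0.01,0,0,0,0,0,0,0.01,0,0,0,0,0,0,0.01,0,0,0,0,0,0,0.01]'

```text
time_s: 16.4
ee_pos: [0.4958, -0.22, 0.0675]
tcp_rot: [[-0.838, 0.247, 0.486], [0.213, 0.969, -0.125], [-0.502, -0.001, -0.865]]
force: [-22.8, 6.5, 32.4]
finger_gap: 0.0208
grip_force: 49.5
```

```bash
python3 st.py
```

```text
t 16.4 mm [61.75 39.54 16.21] F [-4.33  0.64 39.97] M [0.18 1.35 0.03] gap 0.0208
```

Call:
servo_tool --targets '[0,0,-0.001,0,0,0,0.01,0,0,0,0,0,0,0.01,0.001,0,0,0,0,0,0.01,0.001,0,0,0,0,0,0.01,0.0005,0,0,0,0,0,0.01,0,0,0,0,0,0,0.01,0,0,0,0,0,0,0.01,0,0,0,0,0,0,0.01]'

```text
time_s: 17.4
ee_pos: [0.4957, -0.2201, 0.0676]
tcp_rot: [[-0.837, 0.245, 0.489], [0.212, 0.969, -0.125], [-0.505, -0.001, -0.863]]
force: [-0.8, 3.2, 11.0]
finger_gap: 0.0207
grip_force: 46.0
```

```bash
python3 st.py
```

```text
t 17.4 mm [61.71 39.45 16.34] F [ 4.16  2.93 10.25] M [ 0.57 -0.29 -0.05] gap 0.0207
```

Call:
servo_tool --targets '[0,0,-0.0005,0,0,0,0.01,0,0,0,0,0,0,0.01,0.001,0,0,0,0,0,0.01,0,0,0,0,0,0,0.01,0.001,0,0,0,0,0,0.01,0,0,0,0,0,0,0.01,0,0,0,0,0,0,0.01,0,0,0,0,0,0,0.01]'

```text
time_s: 18.4
ee_pos: [0.4918, -0.219, 0.0655]
tcp_rot: [[-0.839, 0.247, 0.486], [0.213, 0.969, -0.124], [-0.501, -0.001, -0.865]]
force: [0.1, 1.1, -1.2]
finger_gap: 0.0207
grip_force: 44.6
```

```bash
python3 st.py; python3 - <<'E'
from plan import *
s=r.state(); x,y,z=inC(s["ee_pos"])
for n in("top",): print(proj(n,C(.1139,.0399,.0267)),"upper end top-centre predicted at hover in top3; also lower jaw tip",proj(n,C(.076,.0585,.009)))
im=cv2.imread("pics/top3.png"); k=cv2.inRange(cv2.cvtColor(im,cv2.COLOR_BGR2HSV),(0,90,60),(18,255,255))[180:240,280:360]
v,u=np.nonzero(k); print("orange rows min",v.min()+180,[ (i+180,(u[v==i].mean()+280).round(1),(v==i).sum()) for i in range(v.min(),v.min()+20,3)])
E
```

```text
t 18.4 mm [57.15 39.53 16.52] F [-0.79  1.1  -0.96] M [ 0.    0.74 -0.03] gap 0.0207
[[308.90993734 205.27813022]] upper end top-centre predicted at hover in top3; also lower jaw tip [[300.81317873 211.02327914]]
orange rows min 204 [(204, np.float64(307.5), np.int64(2)), (207, np.float64(308.5), np.int64(6)), (210, np.float64(307.5), np.int64(6)), (213, np.float64(306.5), np.int64(6)), (216, np.float64(305.5), np.int64(6)), (219, np.float64(305.5), np.int64(6)), (222, np.float64(305.0), np.int64(5))]
```

Call:
servo_tool --targets '[0.0003,0,0,0,0,0,0.01,0.0003,0,0,0,0,0,0.01,0.0003,0,0,0,0,0,0.01,0.0003,0,0,0,0,0,0.01,0.0003,0,0,0,0,0,0.01,0,0,0,0,0,0,0.01,0,0,0,0,0,0,0.01,0,0,0,0,0,0,0.01]'

```text
time_s: 19.4
ee_pos: [0.4912, -0.219, 0.0652]
tcp_rot: [[-0.838, 0.246, 0.487], [0.213, 0.969, -0.124], [-0.502, -0.001, -0.865]]
force: [5.7, 0.8, 0.4]
finger_gap: 0.0206
grip_force: 44.6
```

```bash
python3 st.py
```

```text
t 19.4 mm [56.53 39.39 16.58] F [ 4.83  2.2  -2.31] M [ 0.32 -0.5  -0.1 ] gap 0.0206
```

Call:
servo_tool --targets '[-0.0007,0.001,0,0,0,0,0.01,0,0.001,0,0,0,0,0.01,0,0.0005,0,0,0,0,0.01,0,0.0005,0,0,0,0,0.01,0,0,0,0,0,0,0.01,0,0,0,0,0,0,0.01,0,0,0,0,0,0,0.01,0,0,0,0,0,0,0.01]'

```text
time_s: 20.4
ee_pos: [0.492, -0.2161, 0.0652]
tcp_rot: [[-0.839, 0.247, 0.486], [0.213, 0.969, -0.124], [-0.501, -0.001, -0.865]]
force: [3.1, -3.1, 0.1]
finger_gap: 0.0206
grip_force: 44.6
```

```bash
python3 st.py
```

```text
t 20.4 mm [56.58 42.39 16.53] F [ 3.28 -2.2  -1.82] M [-0.66 -0.33  0.16] gap 0.0206
```

Call:
servo_tool --targets '[-0.0002,0.0003,0,0,0,0,0.01,0,0.0003,0,0,0,0,0.01,0,0.0003,0,0,0,0,0.01,0,0.0003,0,0,0,0,0.01,0,0,0,0,0,0,0.01,0,0,0,0,0,0,0.01,0,0,0,0,0,0,0.01,0,0,0,0,0,0,0.01]'

```text
time_s: 21.4
ee_pos: [0.4923, -0.2153, 0.0652]
tcp_rot: [[-0.839, 0.247, 0.485], [0.213, 0.969, -0.125], [-0.501, -0.001, -0.865]]
force: [2.9, -5.1, 0.4]
finger_gap: 0.0208
grip_force: 44.6
```

```bash
python3 st.py
```

```text
t 21.4 mm [56.59 43.25 16.52] F [ 3.71 -4.23 -1.71] M [-1.02 -0.23  0.04] gap 0.0208
```

Call:
servo_tool --targets '[0,0.0003,0,0,0,0,0.01,0,0.0003,0,0,0,0,0.01,0,0.0003,0,0,0,0,0.01,0,0,0,0,0,0,0.01,0,0,0,0,0,0,0.01,0,0,0,0,0,0,0.01,0,0,0,0,0,0,0.01,0,0,0,0,0,0,0.01]'

```text
time_s: 22.4
ee_pos: [0.4923, -0.2151, 0.0652]
tcp_rot: [[-0.839, 0.249, 0.485], [0.214, 0.969, -0.127], [-0.501, -0.003, -0.866]]
force: [1.2, -8.3, 0.3]
finger_gap: 0.0206
grip_force: 44.6
```

```bash
python3 st.py; python3 - <<'E'
from plan import *
a=[]
for nm,bx in(("top",(285,185,345,230)),("side",(275,165,335,210))):
    im,d=grab_frame(nm); cv2.imwrite(f"pics/{nm}4.png",im); a.append(cv2.resize(im[bx[1]:bx[3],bx[0]:bx[2]],(400,300),interpolation=cv2.INTER_CUBIC))
cv2.imwrite("pics/c4.png",np.hstack(a))
E
```

```text
t 22.4 mm [56.6  43.36 16.53] F [ 2.94 -7.71 -1.4 ] M [-1.73  0.04  0.02] gap 0.0206
```

View pics/c4.png

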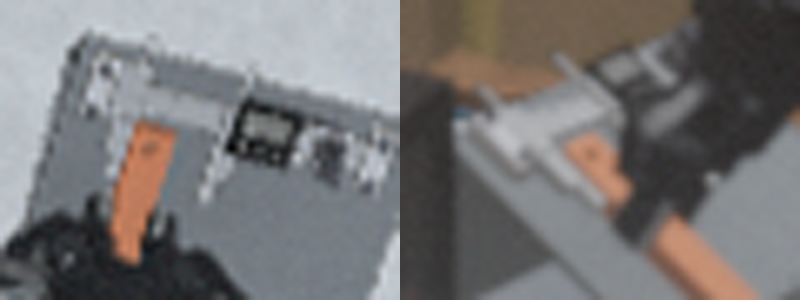

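The bar's left side bears on the fixed jaw in both views, and the push stalled at y 43.4 with about 8 N. I'll relax, let go and back off.

Call:
servo_tool --targets '[0,-0.0004,0,0,0,0,0.01,0,-0.0003,0,0,0,0,0.01,0,0,0,0,0,0,0.024,0,0,0,0,0,0,0.03,0,0,0,0,0,0,0.034,0,0,0,0,0,0,0.034,0,0,-0.005,0,0,0,0.034,0,0,-0.02,0,0,0,0.034]'

```text
time_s: 23.5
ee_pos: [0.4798, -0.2111, 0.0865]
tcp_rot: [[-0.839, 0.246, 0.485], [0.213, 0.969, -0.123], [-0.5, 0.0, -0.866]]
force: [-0.1, -0.1, -0.1]
finger_gap: 0.0339
grip_force: 0.0
```

Call:
servo_tool --targets '[0,0,-0.03,0,0,0,0.034,0,-0.01,-0.03,0,0,0,0.03,-0.01,-0.02,0,0,0,0,0.03,-0.015,-0.02,0,0,0,0,0.03,-0.015,-0.02,0,0,0,0,0.03,-0.015,-0.02,0,0,0,0,0.03,-0.015,0,0,0,0,0,0.03,0,0,0,0,0,0,0.03]'

```text
time_s: 24.5
ee_pos: [0.4884, -0.306, 0.1745]
tcp_rot: [[-0.838, 0.246, 0.486], [0.212, 0.969, -0.124], [-0.502, -0.001, -0.865]]
force: [-0.8, 0.5, 0.0]
finger_gap: 0.0303
grip_force: 0.0
```

```bash
python3 st.py; python3 - <<'E'
from plan import *
a=[]
for nm,bx in(("top",(285,185,345,230)),("side",(275,165,335,210))):
    im,d=grab_frame(nm); cv2.imwrite(f"pics/{nm}5.png",im); a.append(cv2.resize(im[bx[1]:bx[3],bx[0]:bx[2]],(400,300),interpolation=cv2.INTER_CUBIC))
cv2.imwrite("pics/c5.png",np.hstack(a))
E
```

```text
t 24.5 mm [127.39 -45.66 101.84] F [-0.73  0.28  0.47] M [ 0.06  0.5  -0.03] gap 0.0303
```

View pics/c5.png

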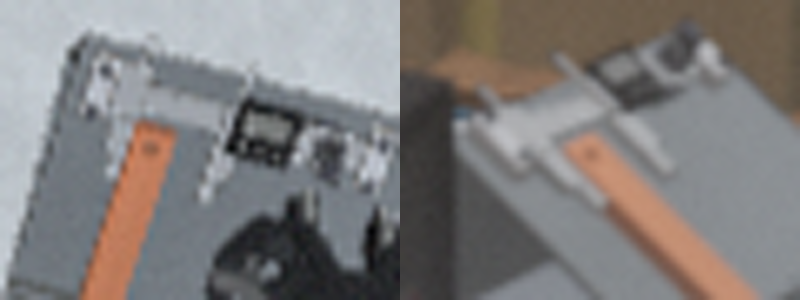

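The bar lies flat along the fixed jaw (left edge on the jaw at (130,150)), and the thumb piece is at (330,150) in the left panel. Now I go down round it with the fingers loose and push with the right pad only.

Call:
servo_tool --targets '[0.0014,0.002,0.015,0,0,0,0.03,0,0,0.015,0,0,0,0.03,0,0,0.015,0,0,0,0.03,0,0,0.013,0,0,0,0.03,0,0,0.01,0,0,0,0.03,0,0,0,0,0,0,0.016,0,0,0,0,0,0,0.016,0,0,0,0,0,0,0.016]' --newtons 20

```text
time_s: 25.6
ee_pos: [0.52, -0.3126, 0.1148]
tcp_rot: [[-0.838, 0.247, 0.486], [0.213, 0.969, -0.125], [-0.502, -0.001, -0.865]]
force: [-1.0, -0.4, 0.1]
finger_gap: 0.0163
grip_force: 0.0
```

```bash
python3 st.py
```

```text
t 25.6 mm [125.51 -44.2   33.98] F [-0.72 -0.61  0.5 ] M [-0.01  0.54 -0.  ] gap 0.0163
```

Call:
servo_tool --targets '[0,0.002,0,0,0,0,0.016,0,0.002,0,0,0,0,0.016,0,0.003,0,0,0,0,0.016,0,0.003,0,0,0,0,0.016,0,0.003,0,0,0,0,0.016,0,0.003,0,0,0,0,0.016,0,0.003,0,0,0,0,0.016,0,0.001,0,0,0,0,0.016]'

```text
time_s: 26.6
ee_pos: [0.5251, -0.2928, 0.1144]
tcp_rot: [[-0.839, 0.246, 0.486], [0.213, 0.969, -0.124], [-0.501, -0.001, -0.865]]
force: [0.5, -2.7, 0.1]
finger_gap: 0.0158
grip_force: 0.8
```

Call:
servo_tool --targets '[0,0.0005,0,0,0,0,0.016,0,0,0,0,0,0,0.016,0,0.0005,0,0,0,0,0.016,0,0,0,0,0,0,0.016,0,0.0005,0,0,0,0,0.016,0,0,0,0,0,0,0.016,0,0,0,0,0,0,0.016,0,0,0,0,0,0,0.016]'

```text
time_s: 27.6
ee_pos: [0.5253, -0.2916, 0.1143]
tcp_rot: [[-0.839, 0.247, 0.486], [0.213, 0.969, -0.124], [-0.501, -0.001, -0.865]]
force: [0.7, -1.9, 0.7]
finger_gap: 0.0159
grip_force: 0.8
```

```bash
python3 st.py
```

```text
t 27.6 mm [125.21 -22.55  33.64] F [ 1.39 -1.62  0.06] M [-0.38  0.24  0.01] gap 0.0159
```

Call:
servo_tool --targets '[0,0.0005,0,0,0,0,0.016,0,0.0005,0,0,0,0,0.016,0,0.0005,0,0,0,0,0.016,0,0.0005,0,0,0,0,0.016,0,0,0,0,0,0,0.016,0,0,0,0,0,0,0.016,0,0,0,0,0,0,0.016,0,0,0,0,0,0,0.016]'

```text
time_s: 28.6
ee_pos: [0.5258, -0.2896, 0.1143]
tcp_rot: [[-0.839, 0.247, 0.486], [0.213, 0.969, -0.124], [-0.501, -0.0, -0.865]]
force: [0.8, -1.6, 0.3]
finger_gap: 0.0159
grip_force: 0.7
```

```bash
python3 st.py
```

```text
t 28.6 mm [125.17 -20.53  33.62] F [ 1.14 -1.37 -0.32] M [-0.31  0.26 -0.02] gap 0.0159
```

Call:
servo_tool --targets '[0,0.0005,0,0,0,0,0.016,0,0.0005,0,0,0,0,0.016,0,0,0,0,0,0,0.016,0,0,0,0,0,0,0.016,0,0,0,0,0,0,0.016,0,0,0,0,0,0,0.016,0,0,0,0,0,0,0.016,0,0,0,0,0,0,0.016]'

```text
time_s: 29.6
ee_pos: [0.526, -0.2887, 0.1143]
tcp_rot: [[-0.839, 0.247, 0.486], [0.213, 0.969, -0.124], [-0.501, -0.001, -0.865]]
force: [0.7, -1.9, 0.7]
finger_gap: 0.0158
grip_force: 0.9
```

```bash
python3 st.py
```

```text
t 29.6 mm [125.19 -19.54  33.62] F [ 1.38 -1.64  0.04] M [-0.38  0.26  0.04] gap 0.0158
```

Call:
servo_tool --targets '[0,0.0005,0,0,0,0,0.016,0,0.0005,0,0,0,0,0.016,0,0.0005,0,0,0,0,0.016,0,0,0,0,0,0,0.016,0,0,0,0,0,0,0.016,0,0,0,0,0,0,0.016,0,0,0,0,0,0,0.016,0,0,0,0,0,0,0.016]'

```text
time_s: 30.6
ee_pos: [0.5264, -0.2872, 0.1144]
tcp_rot: [[-0.839, 0.247, 0.486], [0.213, 0.969, -0.124], [-0.501, -0.001, -0.865]]
force: [-0.3, -3.8, 1.3]
finger_gap: 0.0161
grip_force: 1.6
```

```bash
python3 st.py
```

```text
t 30.6 mm [125.23 -18.07  33.64] F [ 1.2  -3.73  0.8 ] M [-0.72  0.28 -0.01] gap 0.0161
```

Call:
servo_tool --targets '[0,0.0004,0,0,0,0,0.016,0,0.0004,0,0,0,0,0.016,0,0,0,0,0,0,0.016,0,0,0,0,0,0,0.016,0,0,0,0,0,0,0.016,0,0,0,0,0,0,0.016,0,0,0,0,0,0,0.016,0,0,0,0,0,0,0.016]'

```text
time_s: 31.6
ee_pos: [0.5266, -0.2864, 0.1144]
tcp_rot: [[-0.839, 0.247, 0.486], [0.213, 0.969, -0.124], [-0.501, -0.001, -0.865]]
force: [0.9, -5.0, 0.8]
finger_gap: 0.016
grip_force: 1.9
```

```bash
python3 st.py; python3 - <<'E'
from plan import *
a=[]
for nm,bx in(("top",(285,185,345,230)),("side",(275,165,335,210))):
    im,d=grab_frame(nm); cv2.imwrite(f"pics/{nm}6.png",im); a.append(cv2.resize(im[bx[1]:bx[3],bx[0]:bx[2]],(400,300),interpolation=cv2.INTER_CUBIC))
cv2.imwrite("pics/c6.png",np.hstack(a))
E
```

```text
t 31.6 mm [125.22 -17.24  33.65] F [ 2.23 -4.59 -0.33] M [-0.86  0.29 -0.03] gap 0.016
```

View pics/c6.png

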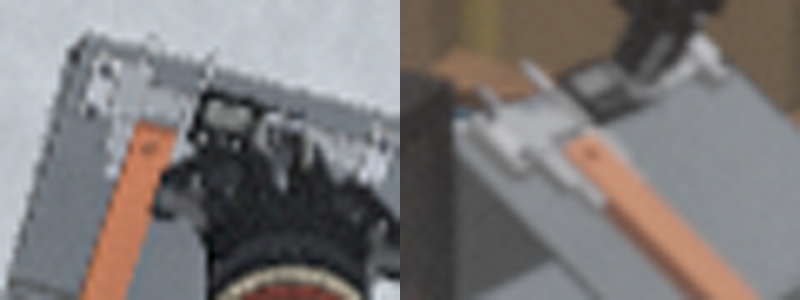

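The sliding jaw bears on the bar's right side at (180,150), with about 4 N on the spring. I'll ease off slowly, centre on the paddle, open and withdraw.

Call:
servo_tool --targets '[0,-0.0008,0,0,0,0,0.016,0,-0.0008,0,0,0,0,0.016,0,-0.0008,0,0,0,0,0.016,0,-0.0008,0,0,0,0,0.016,0,-0.0008,0,0,0,0,0.016,0,-0.001,0,0,0,0,0.016,0,-0.001,0,0,0,0,0.016,0,-0.0005,0,0,0,0,0.016]'

```text
time_s: 32.7
ee_pos: [0.5249, -0.2926, 0.1142]
tcp_rot: [[-0.839, 0.247, 0.485], [0.213, 0.969, -0.124], [-0.501, -0.0, -0.865]]
force: [-0.9, -0.5, 0.2]
finger_gap: 0.0161
grip_force: 0.0
```

```bash
python3 st.py
```

```text
t 32.7 mm [125.03 -23.66  33.59] F [-0.54 -0.73  0.5 ] M [-0.01  0.52 -0.  ] gap 0.0161
```

Call:
servo_tool --targets '[0,0,0,0,0,0,0.03,0,0,0,0,0,0,0.03,0,0,-0.005,0,0,0,0.03,0,0,-0.015,0,0,0,0.03,0,0,-0.03,0,0,0,0.03,0.01,0,-0.03,0,0,0,0.03,0.03,0,-0.03,0,0,0,0.03,0.03,0,-0.02,0,0,0,0.03]'

```text
time_s: 33.7
ee_pos: [0.4022, -0.2614, 0.1933]
tcp_rot: [[-0.838, 0.246, 0.487], [0.212, 0.969, -0.126], [-0.503, -0.002, -0.864]]
force: [-0.3, -0.7, 0.3]
finger_gap: 0.0298
grip_force: 0.0
```

Call:
servo_tool --targets '[0.03,-0.02,-0.02,0,0,0,0.03,0.03,-0.03,-0.02,0,0,0,0.03,0.03,-0.03,-0.02,0,0,0,0.03,0.02,-0.03,0,0,0,0,0.03,0,-0.02,0,0,0,0,0.03,0,0,0,0,0,0,0.03,0,0,0,0,0,0,0.03,0,0,0,0,0,0,0.03]'

```text
time_s: 34.7
ee_pos: [0.2505, -0.3557, 0.1887]
tcp_rot: [[-0.839, 0.245, 0.486], [0.212, 0.97, -0.123], [-0.501, -0.0, -0.865]]
force: [0.3, -0.0, -0.2]
finger_gap: 0.0299
grip_force: 0.0
```

```bash
python3 st.py; python3 - <<'E'
from plan import *
im,d=grab_frame("top"); cv2.imwrite("pics/top7.png",im)
# jaw tips around bar
g=im.astype(np.float32); hs=cv2.cvtColor(im,cv2.COLOR_BGR2HSV)
for x in(20,50,80,90,100):
    ys=np.arange(75,15,-1.); uv=proj("top",np.array([C(x/1000,q/1000,.012) for q in ys])).astype(np.float32)
    l=cv2.remap(g,uv[None,:,0],uv[None,:,1],cv2.INTER_LINEAR)[0]; o=l[:,2]-l[:,0]; gr=l.mean(1)
    k=np.nonzero(o>45)[0]; print("x",x,"bar y",ys[k[0]],ys[k[-1]],"gray",gr[::5].astype(int))
s2=cv2.imread("pics/top0.png")
E
```

```text
t 34.7 mm [ -54.55 -152.6   223.26] F [ 0.19  0.05 -0.33] M [0.01 0.52 0.01] gap 0.0299
x 20 bar y 54.0 32.0 gray [113 113 114 117 111 129 132 129 130 121 117 117]
x 50 bar y 53.0 32.0 gray [113 114 113 112 100 131 131 132 128 119 114 116]
x 80 bar y 53.0 32.0 gray [114 113 118 152 145 128 132 129 132 157 142 113]
x 90 bar y 53.0 32.0 gray [116 117 114 143 140 132 135 134 132 164 138 120]
x 100 bar y 53.0 32.0 gray [118 115 133 158 137 131 112 114 131 151 160 142]
```

The bar's edges hold at y ≈ 53 and 32 mm from x = 20 to 100, so it is square, with a jaw against each side. Handing in.

```bash
python3 -c "
from rig import r
print(r.job_done())"
```

```text
the job is handed in; nothing more can be done
None
```

The flat bar is snug and square between both jaws with its lower end at the ledge; the gripper is clear and the job was handed in at about 35 s, though no verdict was returned.

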